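Open the child-proof gate of the spray-can cage and hold it wide

TASK

Open the spray-can cage: squeeze the safety catch on the fixed part of its front until the bolt is drawn right out of the gate, then squeeze the grip on top of the gate fully and swing the gate out by it, past the half-open roller check, until it stands at least square to the cage front. The gate pulls itself back, so finish while holding it there with the grip still fully squeezed; do not let go. Leave the loose cans, the tin on the roof and the other studio things where they stand.

Things in the scene. Friction and masses are not known exactly. Their poses are not given: they have to be found in the camera images.
- cage: Dark wire-mesh spray-can cage, fixed, 400 (y) by 196, roof 220 high. Origin on the table in the gate's plane, 200 from either end. x points into the cage, y along its front. Front is x = 0: gate from y -75 to +160, fixed panel y -200 to -85. Four plain steel squeeze tabs, 8 (y) by 24 (x), stand up from the front at x = 0, tops 280 high: safety pair over the fixed panel, grip pair on the gate.
- safety_post (a point): Middle of the safety catch's fixed post, at cage (0, -167, 262).
- safety_tab (a point): Middle of the safety catch's sliding tab, at cage (0, -135, 262) with the bolt fully in. Pinch tab and post together along y: 40 over the outsides at rest, 22 squeezed home (middle then at y -160). The bolt runs from tab to gate 228 to 236 above the table: keep fingertips above 240. Other fittings on the cage stay under 250.
- safety_catch (a joint): Travel of the tab towards the post (m): 0 bolt fully in the gate's keeper, 0.018 fully drawn, at its stop; starts at 0 to 0.003. Friction about 3 N, no spring: it stays where it is left. The bolt is clear of the keeper above 0.012.
- gate_hinge (a point): On the gate's upright hinge axis, at cage (0, +160), 262 above the table.
- gate (a joint): Gate angle (rad): 0 shut, grows as it swings outwards to the cage's -x side (clockwise from above), stop at 1.75. A spring pulls it shut (about 2 N at the grip when wide). A sprung roller check resists from 0.75 to 1.0 (about 6 N at the grip) and is passed at 1.25; let go when wide, it falls back to there. Opens only with the safety bolt drawn and the grip squeezed.
- grip_bar (a point): Middle of the fixed upright bar of the squeeze grip on top of the gate, 145 from the hinge axis, 262 above the table; cage (0, +15, 262) with the gate shut. x square to the gate, y along it towards the hinge.
- grip_trigger_mid (a point): Middle of the grip's sprung trigger, 175 from the hinge axis at rest (cage (0, -15, 262), gate shut). Pinch bar and trigger together along y: 38 over the outsides at rest, 26 fully squeezed (middle then 154 from the hinge axis). A latch rod runs on the gate's top 213 to 223 above the table.
- grip_trigger (a joint): Travel of the trigger towards the bar (m): 0 at rest, latched; 0.012 fully squeezed. Spring 3 to 7 N, returns when let go. The latch is clear of its strike above 0.007.
- can_a: Loose spray can, 65 across, 196 tall, standing before the fixed panel of the cage. Origin under its centre. Leave alone.
- can_b: Loose spray can, 65 across, 196 tall, standing at the hinge end of the cage. Origin under its centre. Leave alone.
- tin: Small metal tin, 64 across, 45 tall, on the cage's roof towards the back. Origin under its centre. Leave alone.
- jar: Amber jar, 72 across, 90 tall, on the right side of the bench. Origin under its centre. Leave alone.
- mug: White mug, 76 across, 90 tall, on the right side of the bench. Origin under its centre. Leave alone.
- brush: Flat paint brush, 200 long, lying on the left. Origin under its middle. Leave alone.
- scraper: Broad scraper, 240 long, lying on the right. Origin under its middle. Leave alone.

How it is judged:
By the outcome, as a careful person would: the job done as asked, in the order asked, and still so for the second after the job is handed in, while the arm keeps its last pose, push and grip.
It also fails if it takes over 42 s, if anything falls off the work surface, if the arm or the gripper's body presses on something with over 40 N, if the wrist force passes 120 N, or if a joint passes its speed limit or range.

ROBOT

A 6-joint arm with a two-finger parallel gripper is mounted at the origin on the work surface. World frame = base frame: x ahead of the robot, y to its left, z up, the work surface at z = 0. Lengths are in m, angles in degrees, forces in N, time in s.
With the tool pointing down it reaches from about 0.3 to 0.75 m from the base axis. Payload 8.5 kg.
Tool frame: the origin (TCP) lies midway between the tips of the shut fingers; the grasp point (between the pads) lies 19 mm behind it (env.pinch_z is the z of the grasp point in the tool frame, in m); z points along the fingers, y is the line along which they close (so a half turn about z gives the same grasp; the last joint's range is limited). The gripper opens to 85 mm and grips with 20 to 120 N. Pads are 22 mm wide; open, the fingers measure 114 mm over their backs; the gripper's body (76 mm by 85 mm) begins 54 mm behind the grasp point. The pads swing forward as they close: fully open they stand 13 mm farther back than shut.
Start: joints at [-76.736, 21.807, 74.336, -0, 83.858, -12.336], TCP at [0.238, -0.496, 0.231] pointing down, gripper open.
Joint ranges: [-178.18, 178.18], [-50.72, 133.34], [12.68, 142.11], [-81.47, 261.47], [9.98, 163.14], [-165.26, 165.26]. Speed limits (degrees/s): [136.94, 136.94, 180, 180, 180, 180].

INTERFACE

Orientations are given as a 3x3 rotation matrix whose columns are the frame's x, y, z axes.
In Python, from rig import env gives the robot as it stands.
- The arm moves only by the tool arm_command, never from a script. Its argument "deltas" is a list of rows, each an object of numbers: "rx", "ry", "rz": the turn, a rotation vector about the tool's x, y, z in rad; "dx", "dy", "dz": the shift along the tool's x, y, z in m; "fingers": the finger opening in m, from 0 to 0.0854. In form: [{"rx": .., "ry": .., "rz": .., "dx": .., "dy": .., "dz": .., "fingers": ..}, ...]. A call has 1 to 12 rows; each row shifts and turns the commanded pose from where the row before left it, along the tool's axes as they then stand; what a row does not reach is not made up. A row lasts 1/10 s, in which the tool goes at most 50 mm and 8.59 degrees, less where a joint would pass 70% of its speed; a pose out of reach is approached as far as the arm can. A call is refused whole if a number of a shift passes 0.05 or a number of a turn 0.15, either way. A call with a gripper value outside its range is refused whole. The fingers move at their own pace and stop on an object; "squeeze" is the grip in N (left out, the last holds). Time passes only in rows, so rows that do not move let the fingers close. It gives the time, the measured TCP pose, the force, the opening and the grip force at its end, in the units of the state.
- env.observe(): the state, without advancing time (a new reading comes with each control period).
- env.get_image(name): name is "scene" or "top"; returns a dict with "color" (420x560x3 uint8, blue, green, red), "camera_matrix" (3x3 intrinsics, pixels), "k1" (the pictures are not rectified: a ray, as slopes to the right and down, at radius r is drawn at 1 + k1 r^2 times it, then the intrinsics apply), "eye" and "orientation" of the camera in the world. Camera axes: x right, y up, looking along -z (the intrinsics and any distortion apply to the point x, -y, -z); pixel columns grow to the right and rows downward; lengths in m; the calibration is good to about 2 mm. A picture is of the moment at which its call begins. There is no depth.
- env.close_job(): hands the job in; it is judged then, once.
Trained networks look in a picture, given as the dict that the camera call returned (one of the last four; its "shot" number tells which), for a name from the list of things; names that differ only in an ending like _2 or _b are one class to them, and where a whole thing is asked for, a point or a joint stands for the part that bears it (a point fixed in the world has none). Each returns a list of dicts, best first, with "p" (0 to 1); they miss things now and then, are a little off and sometimes report something else, mostly with a low value. They report only what shows in the picture. A call takes as long as a camera call.
- env.look_for(query, picture): "box" ([left, top, right, bottom] in pixels, round what is visible of it).
- env.tip_of(query, picture): "location" ([column, row] in pixels: a listed point, or the origin of a listed thing).
The state is a dict: "time_s": time; "q": joint angles; "qvel": joint speeds; "joint_efforts": joint torques, N m; "position": TCP position; "tool_rot": TCP orientation; "ft_force": force on the tool from outside, world axes, zero at the start; "wrist_torque": the same for the moment, N m; "grip_width": finger opening in m; "gripper_force": force on a finger pad.
Only numpy, scipy, OpenCV 4.12 (cv2) and the standard library are available. Lean on these libraries where they do the work, as an engineer would, in place of code of your own. Each camera call takes 0.05 s, during which the arm holds its last target. There are 200 camera calls.

## Working session

There is one attempt and no reset: what is moved stays moved. The work goes in short steps, Python scripts to look and compute and a tool call to move; the robot and the scene stay as the last step left them, time stands still between calls to the robot, and variables do not carry over. Pictures are saved under pics/ and viewed, at most 10 in all, crops included, and the job is handed in when it is done.

Besides the shell and the picture viewer there is one more tool, called after "Request:" as a command line: name --argument value ..., lists and objects as JSON in quotes. arm_command: Moves the arm, as the interface text tells. Its arguments: {"type":"object","properties":{"deltas":{"type":"array"},"squeeze":{"type":"number"}},"required":["deltas"]}

```bash
mkdir -p pics; cat > h.py <<'E'
import numpy as np, cv2
from rig import env
def ray(im,px):
    K=np.array(im["camera_matrix"]);k1=im["k1"]
    d=np.array([(px[0]-K[0,2])/K[0,0],(px[1]-K[1,2])/K[1,1]]);u=d.copy()
    for _ in range(20): u=d/(1+k1*(u@u))
    R=np.array(im["orientation"]);v=R@np.array([u[0],-u[1],-1]);return np.array(im["eye"]),v
def at_z(im,px,z):
    e,v=ray(im,px);return e+v*(z-e[2])/v[2]
def proj(im,p):
    K=np.array(im["camera_matrix"]);c=np.array(im["orientation"]).T@(np.array(p)-np.array(im["eye"]))
    u=np.array([c[0],-c[1]])/-c[2];u=u*(1+im["k1"]*(u@u));return K[:2,:2]@u+K[:2,2]
E
python3 - <<'E'
from h import *
s=env.observe();print({k:s[k] for k in("time_s","position","tool_rot","ft_force","grip_width")},env.pinch_z)
Z=dict(safety_post=.262,safety_tab=.262,gate_hinge=.262,grip_bar=.262,grip_trigger_mid=.262,cage=0,can_a=0,can_b=0,tin=.22)
for n in("scene","top"):
    im=env.get_image(n);cv2.imwrite(f"pics/{n}0.png",im["color"]);print(n,im["eye"])
    for q,z in Z.items():
        for r in env.tip_of(q,im)[:2]: print(q,round(r["p"],2),np.round(r["location"],1),at_z(im,r["location"],z).round(4))
E
```

```text
{'time_s': 0.0, 'position': array([ 0.23758745, -0.49570369,  0.23071365]), 'tool_rot': array([[ 9.01805935e-01,  4.32141115e-01, -3.34478565e-04],
       [ 4.32141133e-01, -9.01804878e-01,  1.41562129e-03],
       [ 3.10113760e-04, -1.42115763e-03, -9.99998942e-01]]), 'ft_force': array([ 0.37614556,  0.41527352, -0.43801894]), 'grip_width': 0.08557645664880424} -0.0187
scene [0.49246309 1.14247646 1.3946429 ]
safety_post 0.59 [307.3 213.9] [0.5157 0.0896 0.262 ]
safety_post 0.57 [279.7 162.8] [ 0.6258 -0.1536  0.262 ]
safety_tab 0.55 [276.4 169.5] [ 0.6344 -0.117   0.262 ]
gate_hinge 0.94 [253.7 231.2] [0.6793 0.1743 0.262 ]
gate_hinge 0.69 [278.5 164.9] [ 0.6291 -0.142   0.262 ]
grip_bar 0.75 [263.4 199.6] [0.664  0.0345 0.262 ]
grip_trigger_mid 0.59 [268.2 191.3] [ 0.6521 -0.0057  0.262 ]
cage 0.7 [268.6 246.1] [ 0.658   0.0199 -0.    ]
cage 0.24 [232.8 203.6] [ 0.8252 -0.1909  0.    ]
can_a 0.73 [260.5 316.4] [0.6549 0.3212 0.    ]
can_a 0.71 [309.9 213.6] [ 0.5108 -0.1563  0.    ]
can_b 0.73 [260.5 316.4] [0.6549 0.3212 0.    ]
can_b 0.71 [309.9 213.6] [ 0.5108 -0.1563  0.    ]

[... 151 characters left out ...]
b 0.53 [326.8 186.6] [ 0.6408 -0.1117  0.262 ]
gate_hinge 0.81 [227.2 177.1] [0.6676 0.1806 0.262 ]
gate_hinge 0.57 [282.5 146.7] [0.7586 0.0188 0.262 ]
grip_bar 0.93 [277.7 181.9] [0.654  0.0323 0.262 ]
grip_bar 0.28 [430.1 256.3] [ 0.438  -0.4133  0.262 ]
grip_trigger_mid 0.57 [283.8 179.3] [0.6618 0.0145 0.262 ]
cage 0.85 [282.5 191.9] [0.6534 0.021  0.    ]
cage 0.29 [277.2 181.6] [0.6901 0.04   0.    ]
can_a 0.94 [201.8 193.6] [0.6462 0.3068 0.    ]
can_a 0.73 [329.9 231.9] [ 0.5126 -0.1467  0.    ]
can_b 0.94 [201.8 193.6] [0.6462 0.3068 0.    ]
can_b 0.73 [329.9 231.9] [ 0.5126 -0.1467  0.    ]
tin 0.93 [284.5 146.2] [0.7693 0.0132 0.22  ]
tin 0.41 [196.6 192.6] [0.6261 0.2786 0.22  ]
```

View pics/scene0.png

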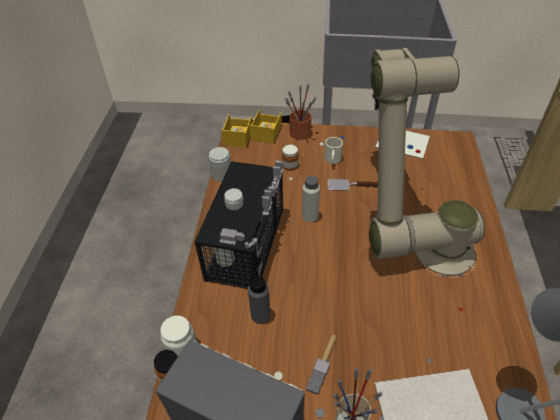

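View pics/top0.png

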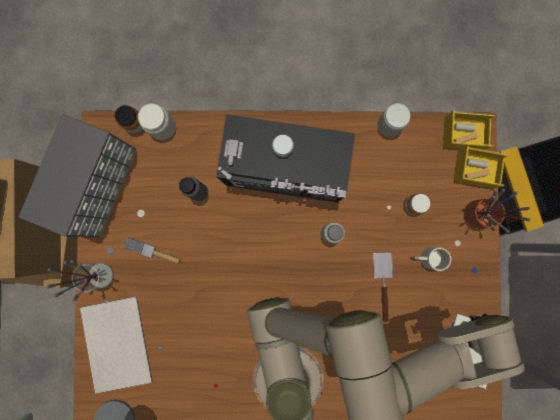

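The cage stands in front of the robot, with its front towards it (top view columns 220–352, front edge from about (222,183) to (345,197)). can_a is at about (333,233), can_b at (193,190) and the tin at (283,146). I'll fit the cage pose from all the points next.

```bash
cat >> h.py <<'E'
P=dict(safety_post=(0,-.167,.262),safety_tab=(0,-.136,.262),gate_hinge=(0,.16,.262),grip_bar=(0,.015,.262),grip_trigger_mid=(0,-.015,.262),cage=(0,0,0))
def W(pose,p):
    x,y,t=pose;c,s=np.cos(t),np.sin(t);return np.array([x+c*p[0]-s*p[1],y+s*p[0]+c*p[1],p[2]])
E
python3 - <<'E'
from h import *
from scipy.optimize import least_squares
obs=[];ims={}
for rep in range(4):
  for n in("scene","top"):
    im=env.get_image(n);ims[n]=im
    for q in P:
        for r in env.tip_of(q,im)[:3]: obs.append((q,im,np.array(r["location"]),r["p"]))
pose=np.array([.655,.02,-.14])
for _ in range(4):
    use=[o for o in obs if np.linalg.norm(proj(o[1],W(pose,P[o[0]]))-o[2])<8]
    pose=least_squares(lambda a:np.concatenate([(proj(o[1],W(a,P[o[0]]))-o[2])*o[3] for o in use]),pose,loss="soft_l1").x
print(pose,np.degrees(pose[2]),len(use))
for n in ims:
  for q in P:
    r=[o[2]-proj(o[1],W(pose,P[q])) for o in use if o[0]==q and o[1]["eye"][1]==ims[n]["eye"][1]]
    if r: print(n,q,np.mean(r,0).round(2),len(r))
np.save("pose.npy",pose)
out=[]
for n,(a,b,w,h) in dict(top=(215,160,145,50),scene=(225,155,72,100)).items():
    im=ims[n];k=5
    c=cv2.resize(im["color"][b:b+h,a:a+w],None,fx=k,fy=k,interpolation=cv2.INTER_CUBIC);c=np.clip(c*1.6,0,255).astype(np.uint8)
    for p in [(0,-.2,.22),(0,.2,.22),(0,-.167,.28),(0,-.136,.28),(0,.015,.28),(0,-.015,.28),(.196,.2,.22),(.196,-.2,.22)]:
        u=(proj(im,W(pose,p))-[a,b]+.5)*k;cv2.circle(c,tuple(int(v) for v in u),4,(0,0,255),1)
    out.append(c)
o=np.zeros((500+0,725,3),np.uint8);cv2.imwrite("pics/t1.png",out[0]);cv2.imwrite("pics/s1.png",out[1])
E
```

```text
[ 0.65342188  0.02083112 -0.14334051] -8.212806301289397 45
scene safety_post [-0.16  1.29] 4
scene safety_tab [ 0.34 -1.16] 3
scene gate_hinge [-0.54  0.25] 4
scene grip_bar [-2.56 -0.29] 4
scene grip_trigger_mid [ 1.   -1.77] 3
scene cage [-0.79 -0.88] 4
top safety_post [-1.13  1.85] 4
top safety_tab [ 0.25 -0.22] 3
top gate_hinge [0.51 1.43] 4
top grip_bar [1.81 0.52] 4
top grip_trigger_mid [-1.46 -2.67] 4
top cage [-0.98  0.64] 4
```

View pics/t1.png

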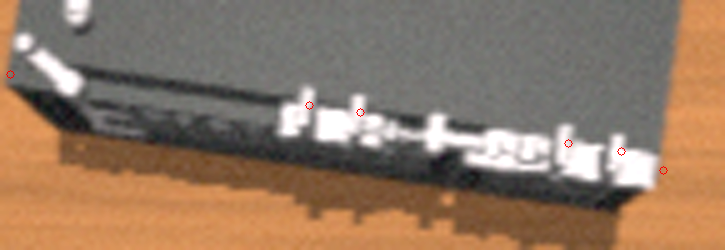

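View pics/s1.png

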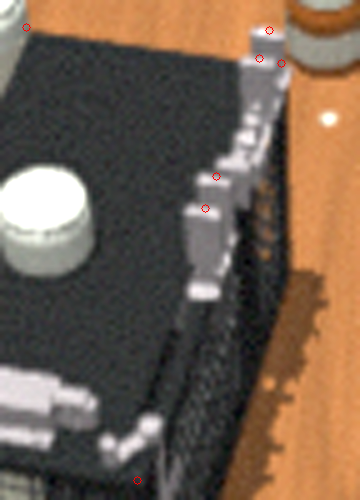

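The overlay matches the tab tops in both views to within about 1 px (2–3 mm). Circles and tabs coincide at top-crop columns 309, 360, 568 and 621. Next I'll plan the approach to the safety catch.

```bash
cat >> h.py <<'E'
from scipy.spatial.transform import Rotation as Ro
def down(yaw):  # tool y at world angle yaw, z down
    y=np.array([np.cos(yaw),np.sin(yaw),0]);z=np.array([0,0,-1.]);return np.column_stack([np.cross(y,z),y,z])
def plan(p0,R0,wps):
    """wps: list of (pos,R,n)"""
    p,R=np.array(p0),np.array(R0)
    for q,R1,n in wps:
        dr=Ro.from_matrix(R.T@R1).as_rotvec()/n
        for i in range(n):
            t=p+(np.array(q)-p)/(n-i)
            d=R.T@(t-p);print(dict(zip("rx ry rz dx dy dz".split(),np.round([*dr,*d],4).tolist())))
            p=t;R=R@Ro.from_rotvec(dr).as_matrix()
        print("--")
E
python3 - <<'E'
from h import *
pose=np.load("pose.npy");s=env.observe();y=pose[2]+np.pi/2
print(W(pose,(0,-.16,0)),W(pose,(0,.006,0)),W(pose,(0,.16,0)),y)
p,R=s["position"],s["tool_rot"]
mid=W(pose,(-.12,-.16,.325));a=np.arctan2(R[1,1],R[0,1])
plan(p,R,[(p+(mid-p)*.55,down((a+y)/2),9),(mid,down(y),9),(W(pose,(0,-.16,.325)),down(y),4)])
E
```

```text
[ 0.63056585 -0.13752797  0.        ] [0.65427898 0.02676959 0.        ] [0.6762779  0.17919022 0.        ] 1.427455816008859
{'rx': -0.0, 'ry': -0.0, 'rz': -0.1417, 'dx': 0.025, 'dy': -0.0135, 'dz': -0.0057}
{'rx': -0.0, 'ry': -0.0, 'rz': -0.1417, 'dx': 0.0267, 'dy': -0.0098, 'dz': -0.0057}
{'rx': -0.0, 'ry': -0.0, 'rz': -0.1417, 'dx': 0.0278, 'dy': -0.0059, 'dz': -0.0057}
{'rx': -0.0, 'ry': -0.0, 'rz': -0.1417, 'dx': 0.0284, 'dy': -0.0019, 'dz': -0.0057}
{'rx': -0.0, 'ry': -0.0, 'rz': -0.1417, 'dx': 0.0283, 'dy': 0.0021, 'dz': -0.0057}
{'rx': -0.0, 'ry': -0.0, 'rz': -0.1417, 'dx': 0.0278, 'dy': 0.0061, 'dz': -0.0057}
{'rx': -0.0, 'ry': -0.0, 'rz': -0.1417, 'dx': 0.0266, 'dy': 0.0099, 'dz': -0.0057}
{'rx': -0.0, 'ry': -0.0, 'rz': -0.1417, 'dx': 0.025, 'dy': 0.0136, 'dz': -0.0057}
{'rx': -0.0, 'ry': -0.0, 'rz': -0.1417, 'dx': 0.0228, 'dy': 0.017, 'dz': -0.0057}
--
{'rx': 0.0, 'ry': -0.0, 'rz': -0.1417, 'dx': 0.0165, 'dy': 0.0164, 'dz': -0.0047}
{'rx': 0.0, 'ry': -0.0, 'rz': -0.1417, 'dx': 0.014, 'dy': 0.0186, 'dz': -0.0047}
{'rx': 0.0, 'ry': -0.0, 'rz': -0.1417, 'dx': 0.0112, 'dy': 0.0203, 'dz': -0.0047}
{'rx': 0.0, 'ry': -0.0, 'rz': -0.1417, 'dx': 0.0083, 'dy': 0.0217, 'dz': -0.0047}
{'rx': 0.0, 'ry': -0.0, 'rz': -0.1417, 'dx': 0.0051, 'dy': 0.0227, 'dz': -0.0047}
{'rx': 0.0, 'ry': -0.0, 'rz': -0.1417, 'dx': 0.0019, 'dy': 0.0232, 'dz': -0.0047}
{'rx': 0.0, 'ry': -0.0, 'rz': -0.1417, 'dx': -0.0014, 'dy': 0.0232, 'dz': -0.0047}
{'rx': 0.0, 'ry': -0.0, 'rz': -0.1417, 'dx': -0.0047, 'dy': 0.0228, 'dz': -0.0047}
{'rx': 0.0, 'ry': -0.0, 'rz': -0.1417, 'dx': -0.0079, 'dy': 0.0219, 'dz': -0.0047}
--
{'rx': -0.0, 'ry': -0.0, 'rz': 0.0, 'dx': -0.03, 'dy': -0.0, 'dz': -0.0}
{'rx': -0.0, 'ry': -0.0, 'rz': 0.0, 'dx': -0.03, 'dy': -0.0, 'dz': -0.0}
{'rx': -0.0, 'ry': -0.0, 'rz': 0.0, 'dx': -0.03, 'dy': -0.0, 'dz': -0.0}
{'rx': -0.0, 'ry': -0.0, 'rz': 0.0, 'dx': -0.03, 'dy': 0.0, 'dz': -0.0}
--
```

Request:
arm_command --deltas '[{"rz":-0.1417,"dx":0.025,"dy":-0.0135,"dz":-0.0057,"fingers":0.085},{"rz":-0.1417,"dx":0.0267,"dy":-0.0098,"dz":-0.0057},{"rz":-0.1417,"dx":0.0278,"dy":-0.0059,"dz":-0.0057},{"rz":-0.1417,"dx":0.0284,"dy":-0.0019,"dz":-0.0057},{"rz":-0.1417,"dx":0.0283,"dy":0.0021,"dz":-0.0057},{"rz":-0.1417,"dx":0.0278,"dy":0.0061,"dz":-0.0057},{"rz":-0.1417,"dx":0.0266,"dy":0.0099,"dz":-0.0057},{"rz":-0.1417,"dx":0.025,"dy":0.0136,"dz":-0.0057},{"rz":-0.1417,"dx":0.0228,"dy":0.017,"dz":-0.0057}]'

```text
invalid input
```

Request:
arm_command --deltas '[{"rz":-0.1417,"dx":0.0165,"dy":0.0164,"dz":-0.0047},{"rz":-0.1417,"dx":0.014,"dy":0.0186,"dz":-0.0047},{"rz":-0.1417,"dx":0.0112,"dy":0.0203,"dz":-0.0047},{"rz":-0.1417,"dx":0.0083,"dy":0.0217,"dz":-0.0047},{"rz":-0.1417,"dx":0.0051,"dy":0.0227,"dz":-0.0047},{"rz":-0.1417,"dx":0.0019,"dy":0.0232,"dz":-0.0047},{"rz":-0.1417,"dx":-0.0014,"dy":0.0232,"dz":-0.0047},{"rz":-0.1417,"dx":-0.0047,"dy":0.0228,"dz":-0.0047},{"rz":-0.1417,"dx":-0.0079,"dy":0.0219,"dz":-0.0047},{"dx":0},{"dx":0}]'

```text
invalid input
```

```bash
python3 - <<'E'
from h import *
pose=np.load("pose.npy");s=env.observe();y=pose[2]+np.pi/2
print(s["position"],s["tool_rot"].round(3),s["q"],s["time_s"])
plan(s["position"],s["tool_rot"],[(W(pose,(0,-.16,.325)),down(y),5),(W(pose,(0,-.16,.252)),down(y),5)])
E
```

```text
[ 0.23763123 -0.49598186  0.23131408] [[ 0.902  0.432 -0.   ]
 [ 0.432 -0.902  0.   ]
 [ 0.    -0.    -1.   ]] [-7.67363362e+01  2.18069582e+01  7.43366616e+01 -4.59319178e-04
  8.38591998e+01 -1.23381058e+01] 3.8
{'rx': -0.0, 'ry': -0.0, 'rz': -0.5103, 'dx': 0.1018, 'dy': -0.0307, 'dz': -0.0187}
{'rx': -0.0, 'ry': -0.0, 'rz': -0.5103, 'dx': 0.1039, 'dy': 0.023, 'dz': -0.0187}
{'rx': -0.0, 'ry': -0.0, 'rz': -0.5103, 'dx': 0.0794, 'dy': 0.0708, 'dz': -0.0187}
{'rx': -0.0, 'ry': -0.0, 'rz': -0.5103, 'dx': 0.0347, 'dy': 0.1005, 'dz': -0.0187}
{'rx': -0.0, 'ry': -0.0, 'rz': -0.5103, 'dx': -0.0188, 'dy': 0.1047, 'dz': -0.0187}
--
{'rx': 0.0, 'ry': 0.0, 'rz': -0.0, 'dx': 0.0, 'dy': 0.0, 'dz': 0.0146}
{'rx': 0.0, 'ry': 0.0, 'rz': -0.0, 'dx': 0.0, 'dy': 0.0, 'dz': 0.0146}
{'rx': 0.0, 'ry': 0.0, 'rz': -0.0, 'dx': 0.0, 'dy': 0.0, 'dz': 0.0146}
{'rx': 0.0, 'ry': 0.0, 'rz': -0.0, 'dx': 0.0, 'dy': 0.0, 'dz': 0.0146}
{'rx': 0.0, 'ry': 0.0, 'rz': -0.0, 'dx': 0.0, 'dy': 0.0, 'dz': 0.0146}
--
```

The call was refused; the rows probably need every key.

Request:
arm_command --deltas '[{"rx":0,"ry":0,"rz":-0.1417,"dx":0.025,"dy":-0.0135,"dz":-0.0057,"fingers":0.085},{"rx":0,"ry":0,"rz":-0.1417,"dx":0.0267,"dy":-0.0098,"dz":-0.0057,"fingers":0.085},{"rx":0,"ry":0,"rz":-0.1417,"dx":0.0278,"dy":-0.0059,"dz":-0.0057,"fingers":0.085},{"rx":0,"ry":0,"rz":-0.1417,"dx":0.0284,"dy":-0.0019,"dz":-0.0057,"fingers":0.085},{"rx":0,"ry":0,"rz":-0.1417,"dx":0.0283,"dy":0.0021,"dz":-0.0057,"fingers":0.085},{"rx":0,"ry":0,"rz":-0.1417,"dx":0.0278,"dy":0.0061,"dz":-0.0057,"fingers":0.085},{"rx":0,"ry":0,"rz":-0.1417,"dx":0.0266,"dy":0.0099,"dz":-0.0057,"fingers":0.085},{"rx":0,"ry":0,"rz":-0.1417,"dx":0.025,"dy":0.0136,"dz":-0.0057,"fingers":0.085},{"rx":0,"ry":0,"rz":-0.1417,"dx":0.0228,"dy":0.017,"dz":-0.0057,"fingers":0.085}]'

```text
time_s: 4.7
position: [0.3891, -0.2883, 0.283]
tool_rot: [[-0.156, 0.988, 0.0], [0.988, 0.156, -0.0], [-0.0, 0.0, -1.0]]
ft_force: [0.4, -0.1, 0.4]
grip_width: 0.0854
gripper_force: 0.0
```

Request:
arm_command --deltas '[{"rx":0,"ry":0,"rz":-0.1417,"dx":0.0165,"dy":0.0164,"dz":-0.0047,"fingers":0.085},{"rx":0,"ry":0,"rz":-0.1417,"dx":0.014,"dy":0.0186,"dz":-0.0047,"fingers":0.085},{"rx":0,"ry":0,"rz":-0.1417,"dx":0.0112,"dy":0.0203,"dz":-0.0047,"fingers":0.085},{"rx":0,"ry":0,"rz":-0.1417,"dx":0.0083,"dy":0.0217,"dz":-0.0047,"fingers":0.085},{"rx":0,"ry":0,"rz":-0.1417,"dx":0.0051,"dy":0.0227,"dz":-0.0047,"fingers":0.085},{"rx":0,"ry":0,"rz":-0.1417,"dx":0.0019,"dy":0.0232,"dz":-0.0047,"fingers":0.085},{"rx":0,"ry":0,"rz":-0.1417,"dx":-0.0014,"dy":0.0232,"dz":-0.0047,"fingers":0.085},{"rx":0,"ry":0,"rz":-0.1417,"dx":-0.0047,"dy":0.0228,"dz":-0.0047,"fingers":0.085},{"rx":0,"ry":0,"rz":-0.1417,"dx":-0.0079,"dy":0.0219,"dz":-0.0047,"fingers":0.085},{"rx":0,"ry":0,"rz":0,"dx":0,"dy":0,"dz":0,"fingers":0.085}]'

```text
time_s: 5.7
position: [0.513, -0.1187, 0.3253]
tool_rot: [[-0.99, 0.138, 0.001], [0.138, 0.99, -0.0], [-0.001, 0.0, -1.0]]
ft_force: [-0.1, 0.3, -0.4]
grip_width: 0.0851
gripper_force: 0.0
```

```bash
python3 - <<'E'
from h import *
pose=np.load("pose.npy");s=env.observe();y=pose[2]+np.pi/2
print(s["position"],s["q"],s["time_s"])
plan(s["position"],s["tool_rot"],[(W(pose,(0,-.16,.325)),down(y),5),(W(pose,(0,-.16,.252)),down(y),4)])
E
```

```text
[ 0.51303703 -0.11869133  0.32533238] [-2.59336498e+01  1.65213968e+01  6.69096805e+01  2.85000084e-02
  9.65099388e+01 -1.07972551e+02] 5.7
{'rx': 0.0, 'ry': 0.0002, 'rz': 0.0009, 'dx': -0.0238, 'dy': -0.0005, 'dz': 0.0001}
{'rx': 0.0, 'ry': 0.0002, 'rz': 0.0009, 'dx': -0.0238, 'dy': -0.0005, 'dz': 0.0001}
{'rx': 0.0, 'ry': 0.0002, 'rz': 0.0009, 'dx': -0.0238, 'dy': -0.0004, 'dz': 0.0001}
{'rx': 0.0, 'ry': 0.0002, 'rz': 0.0009, 'dx': -0.0238, 'dy': -0.0004, 'dz': 0.0001}
{'rx': 0.0, 'ry': 0.0002, 'rz': 0.0009, 'dx': -0.0238, 'dy': -0.0004, 'dz': 0.0001}
--
{'rx': -0.0, 'ry': -0.0, 'rz': -0.0, 'dx': 0.0, 'dy': 0.0, 'dz': 0.0182}
{'rx': -0.0, 'ry': -0.0, 'rz': -0.0, 'dx': 0.0, 'dy': 0.0, 'dz': 0.0182}
{'rx': -0.0, 'ry': -0.0, 'rz': -0.0, 'dx': 0.0, 'dy': 0.0, 'dz': 0.0183}
{'rx': -0.0, 'ry': -0.0, 'rz': -0.0, 'dx': 0.0, 'dy': 0.0, 'dz': 0.0182}
--
```

Request:
arm_command --deltas '[{"rx":0,"ry":0,"rz":0.001,"dx":-0.0238,"dy":-0.0005,"dz":0,"fingers":0.085},{"rx":0,"ry":0,"rz":0.001,"dx":-0.0238,"dy":-0.0005,"dz":0,"fingers":0.085},{"rx":0,"ry":0,"rz":0.001,"dx":-0.0238,"dy":-0.0005,"dz":0,"fingers":0.085},{"rx":0,"ry":0,"rz":0.001,"dx":-0.0238,"dy":-0.0005,"dz":0,"fingers":0.085},{"rx":0,"ry":0,"rz":0,"dx":-0.0238,"dy":-0.0005,"dz":0,"fingers":0.085},{"rx":0,"ry":0,"rz":0,"dx":0,"dy":0,"dz":0.018,"fingers":0.085},{"rx":0,"ry":0,"rz":0,"dx":0,"dy":0,"dz":0.018,"fingers":0.085},{"rx":0,"ry":0,"rz":0,"dx":0,"dy":0,"dz":0.018,"fingers":0.085},{"rx":0,"ry":0,"rz":0,"dx":0,"dy":0,"dz":0.018,"fingers":0.085},{"rx":0,"ry":0,"rz":0,"dx":0,"dy":0,"dz":0,"fingers":0.085}]' --squeeze 30

```text
time_s: 6.7
position: [0.6282, -0.1407, 0.2502]
tool_rot: [[-0.989, 0.15, -0.005], [0.15, 0.989, 0.002], [0.005, 0.001, -1.0]]
ft_force: [0.4, 0.2, -0.8]
grip_width: 0.085
gripper_force: 0.0
```

```bash
python3 - <<'E'
from h import *
im=env.get_image("scene");cv2.imwrite("pics/s2.png",cv2.resize(im["color"][110:240,215:365],None,fx=5,fy=5*.92,interpolation=cv2.INTER_CUBIC))
E
```

```text
(no output)
```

View pics/s2.png

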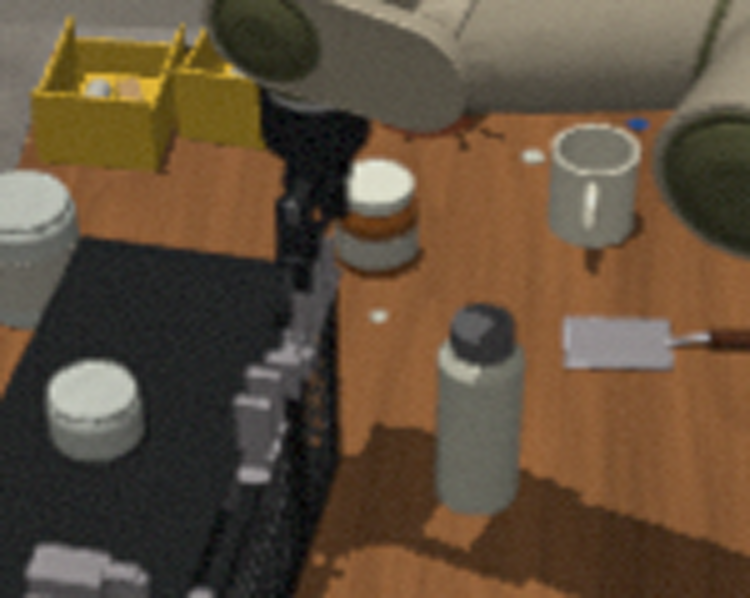

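The gripper is straddling the safety pair at about (310,250) in the crop. The near finger hides the tab, and nothing has been disturbed. The pose is about 3 mm off, so I'll correct that and close.

Request:
arm_command --deltas '[{"rx":0,"ry":0,"rz":0.006,"dx":-0.002,"dy":0.0035,"dz":-0.001,"fingers":0.07},{"rx":0,"ry":0,"rz":0,"dx":0,"dy":0,"dz":0,"fingers":0.06},{"rx":0,"ry":0,"rz":0,"dx":0,"dy":0,"dz":0,"fingers":0.05},{"rx":0,"ry":0,"rz":0,"dx":0,"dy":0,"dz":0,"fingers":0.045},{"rx":0,"ry":0,"rz":0,"dx":0,"dy":0,"dz":0,"fingers":0.04},{"rx":0,"ry":0,"rz":0,"dx":0,"dy":0,"dz":0,"fingers":0.035},{"rx":0,"ry":0,"rz":0,"dx":0,"dy":0,"dz":0,"fingers":0.03},{"rx":0,"ry":0,"rz":0,"dx":0,"dy":0,"dz":0,"fingers":0.03}]' --squeeze 30

```text
time_s: 7.55
position: [0.6319, -0.137, 0.2539]
tool_rot: [[-0.988, 0.154, 0.0], [0.154, 0.988, 0.0], [-0.0, 0.0, -1.0]]
ft_force: [1.2, 3.1, 2.0]
grip_width: 0.0301
gripper_force: 1.5
```

Request:
arm_command --deltas '[{"rx":0,"ry":0,"rz":-0.01,"dx":0,"dy":0,"dz":0,"fingers":0.026},{"rx":0,"ry":0,"rz":0,"dx":0,"dy":0,"dz":0,"fingers":0.023},{"rx":0,"ry":0,"rz":0,"dx":0,"dy":0,"dz":0,"fingers":0.02},{"rx":0,"ry":0,"rz":0,"dx":0,"dy":0,"dz":0,"fingers":0.015},{"rx":0,"ry":0,"rz":0,"dx":0,"dy":0,"dz":0,"fingers":0.015},{"rx":0,"ry":0,"rz":0,"dx":0,"dy":0,"dz":0,"fingers":0.015}]' --squeeze 30

```text
time_s: 8.15
position: [0.6323, -0.1347, 0.2541]
tool_rot: [[-0.99, 0.141, 0.001], [0.141, 0.99, 0.004], [-0.0, 0.004, -1.0]]
ft_force: [2.6, 12.9, 3.5]
grip_width: 0.0204
gripper_force: 29.3
```

Request:
arm_command --deltas '[{"rx":0,"ry":0,"rz":0,"dx":0,"dy":0.003,"dz":0,"fingers":0.015},{"rx":0,"ry":0,"rz":0,"dx":0,"dy":0,"dz":0,"fingers":0.015},{"rx":0,"ry":0,"rz":0,"dx":0,"dy":0,"dz":0,"fingers":0.015}]' --squeeze 40

```text
time_s: 8.45
position: [0.6323, -0.1348, 0.2541]
tool_rot: [[-0.99, 0.144, 0.0], [0.144, 0.99, -0.001], [-0.001, -0.001, -1.0]]
ft_force: [1.0, -2.4, 2.7]
grip_width: 0.02
gripper_force: 42.5
```

Force balances at y −0.1348, so the catch is home and the cage sits about 2.7 mm further in +y than fitted. I'll release, lift and move to the grip.

Request:
arm_command --deltas '[{"rx":0,"ry":0,"rz":0,"dx":0,"dy":0,"dz":0,"fingers":0.085},{"rx":0,"ry":0,"rz":0,"dx":0,"dy":0,"dz":0,"fingers":0.085},{"rx":0,"ry":0,"rz":0,"dx":0,"dy":0,"dz":0,"fingers":0.085},{"rx":0,"ry":0,"rz":0,"dx":0,"dy":0,"dz":-0.02,"fingers":0.085},{"rx":0,"ry":0,"rz":0,"dx":0,"dy":0,"dz":-0.025,"fingers":0.085},{"rx":0,"ry":0,"rz":0,"dx":0,"dy":0,"dz":-0.025,"fingers":0.085},{"rx":0,"ry":0,"rz":0,"dx":0,"dy":0.04,"dz":0,"fingers":0.085},{"rx":0,"ry":0,"rz":0,"dx":0,"dy":0.04,"dz":0,"fingers":0.085},{"rx":0,"ry":0,"rz":0,"dx":0,"dy":0.04,"dz":0,"fingers":0.085},{"rx":0,"ry":0,"rz":0,"dx":0,"dy":0.04,"dz":0,"fingers":0.085},{"rx":0,"ry":0,"rz":0,"dx":0,"dy":0,"dz":0,"fingers":0.085}]' --squeeze 40

```text
time_s: 9.55
position: [0.6553, 0.0289, 0.3237]
tool_rot: [[-0.99, 0.138, -0.0], [0.138, 0.99, 0.001], [0.0, 0.001, -1.0]]
ft_force: [0.4, -0.9, -0.0]
grip_width: 0.0852
gripper_force: 0.0
```

```bash
python3 - <<'E'
from h import *
pose=np.load("pose.npy");pose[:2]+=[.001,.0027];np.save("pose.npy",pose)
s=env.observe();y=pose[2]+np.pi/2;print(s["position"],s["q"].round(1),s["time_s"])
plan(s["position"],s["tool_rot"],[(W(pose,(0,.006,.32)),down(y),1),(W(pose,(0,.006,.25)),down(y),4)])
for n,(a,b,w,h) in dict(top=(260,150,110,70),).items():
    im=env.get_image(n);cv2.imwrite("pics/t3.png",cv2.resize(im["color"][b:b+h,a:a+w],None,fx=7,fy=7,interpolation=cv2.INTER_CUBIC))
im=env.get_image("scene")
for q in("safety_tab","safety_post"):
    for i in(im,):
        print(q,[(round(r["p"],2),at_z(i,r["location"],.262).round(4)) for r in env.tip_of(q,i)[:2]],W(pose,P[q]))
cv2.imwrite("pics/s3.png",cv2.resize(im["color"][140:220,225:315],None,fx=7,fy=7,interpolation=cv2.INTER_CUBIC))
E
```

```text
[0.65533535 0.02886432 0.32370418] [-7.800e+00  3.140e+01  4.340e+01  1.000e-01  1.052e+02 -8.990e+01] 9.55
{'rx': 0.0009, 'ry': -0.0004, 'rz': 0.0046, 'dx': 0.0001, 'dy': 0.0006, 'dz': 0.0037}
--
{'rx': 0.0, 'ry': -0.0, 'rz': -0.0, 'dx': -0.0, 'dy': 0.0, 'dz': 0.0175}
{'rx': 0.0, 'ry': -0.0, 'rz': -0.0, 'dx': -0.0, 'dy': 0.0, 'dz': 0.0175}
{'rx': 0.0, 'ry': -0.0, 'rz': -0.0, 'dx': -0.0, 'dy': 0.0, 'dz': 0.0175}
{'rx': 0.0, 'ry': -0.0, 'rz': -0.0, 'dx': -0.0, 'dy': 0.0, 'dz': 0.0175}
--
safety_tab [] [ 0.63499426 -0.1110741   0.262     ]
safety_post [(0.78, array([ 0.6335, -0.139 ,  0.262 ])), (0.31, array([0.5151, 0.0966, 0.262 ]))] [ 0.6305659  -0.14175618  0.262     ]
```

View pics/t3.png

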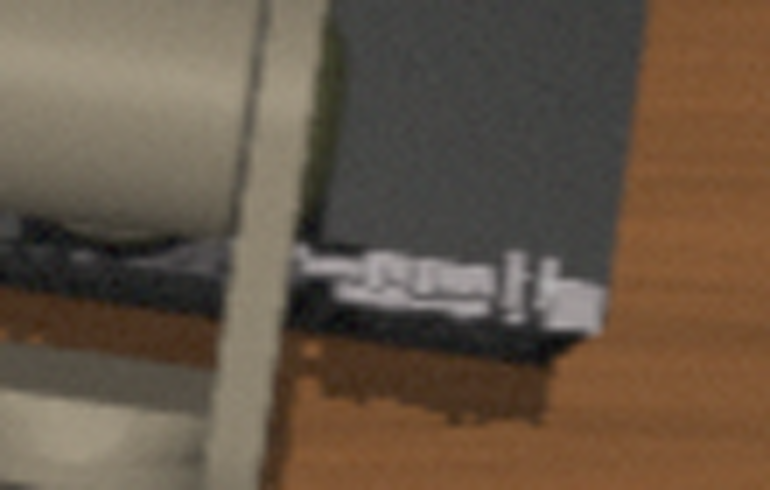

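The safety tab (column 515) now stands about 14 mm from the post (548), so the bolt is fully drawn. I'll go down over the grip and squeeze it.

Request:
arm_command --deltas '[{"rx":0,"ry":0,"rz":0.004,"dx":0,"dy":0.0005,"dz":0.004,"fingers":0.085},{"rx":0,"ry":0,"rz":0,"dx":0,"dy":0,"dz":0.0175,"fingers":0.085},{"rx":0,"ry":0,"rz":0,"dx":0,"dy":0,"dz":0.0175,"fingers":0.085},{"rx":0,"ry":0,"rz":0,"dx":0,"dy":0,"dz":0.0175,"fingers":0.085},{"rx":0,"ry":0,"rz":0,"dx":0,"dy":0,"dz":0.0175,"fingers":0.07},{"rx":0,"ry":0,"rz":0,"dx":0,"dy":0,"dz":0,"fingers":0.055},{"rx":0,"ry":0,"rz":0,"dx":0,"dy":0,"dz":0,"fingers":0.045},{"rx":0,"ry":0,"rz":0,"dx":0,"dy":0,"dz":0,"fingers":0.035},{"rx":0,"ry":0,"rz":0,"dx":0,"dy":0,"dz":0,"fingers":0.03},{"rx":0,"ry":0,"rz":0,"dx":0,"dy":0,"dz":0,"fingers":0.02},{"rx":0,"ry":0,"rz":0,"dx":0,"dy":0,"dz":0,"fingers":0.015},{"rx":0,"ry":0,"rz":0,"dx":0,"dy":0,"dz":0,"fingers":0.015}]' --squeeze 40

```text
time_s: 10.95
position: [0.6564, 0.0301, 0.2522]
tool_rot: [[-0.99, 0.142, 0.006], [0.142, 0.99, 0.008], [-0.005, 0.009, -1.0]]
ft_force: [5.1, 24.8, 4.2]
grip_width: 0.0249
gripper_force: 41.5
```

Request:
arm_command --deltas '[{"rx":0,"ry":0,"rz":0,"dx":0,"dy":0.004,"dz":0,"fingers":0.015},{"rx":0,"ry":0,"rz":0,"dx":0,"dy":0,"dz":0,"fingers":0.015},{"rx":0,"ry":0,"rz":0,"dx":0,"dy":0,"dz":0,"fingers":0.015}]' --squeeze 40

```text
time_s: 11.25
position: [0.6566, 0.0303, 0.2522]
tool_rot: [[-0.989, 0.146, 0.004], [0.146, 0.989, 0.002], [-0.004, 0.002, -1.0]]
ft_force: [0.6, 8.7, 5.0]
grip_width: 0.0245
gripper_force: 43.0
```

```bash
python3 - <<'E'
from h import *
pose=np.load("pose.npy");s=env.observe();print(s["position"],s["tool_rot"].round(4),s["ft_force"],W(pose,(0,.006,.25)))
h=W(pose,(0,.16,0));c=np.array(s["position"]);r=np.hypot(*(c-h)[:2]);print(h,r,np.arctan2(*(h-c)[:2]))
# gate arc, 20 rows x 0.0825 rad : constant chord step in the tool frame
t=.0825;print("per row dx",r*np.sin(t),"dy",r*(1-np.cos(t)))
E
```

```text
[0.65656651 0.03029147 0.25224366] [[-0.9893  0.1458  0.0045]
 [ 0.1458  0.9893  0.0017]
 [-0.0042  0.0024 -1.    ]] [0.55861031 8.7194245  5.00533228] [0.65527898 0.02946959 0.25      ]
[0.6772779  0.18189022 0.        ] 0.15300700129624964 0.1357792195326097
per row dx 0.012608763175528632 dy 0.0005204066826444417
```

Request:
arm_command --deltas '[{"rx":0,"ry":0,"rz":0.04,"dx":0.0062,"dy":0.0015,"dz":0,"fingers":0.015},{"rx":0,"ry":0,"rz":0.06,"dx":0.0092,"dy":0.0003,"dz":0,"fingers":0.015},{"rx":0,"ry":0,"rz":0.08,"dx":0.0123,"dy":0.0005,"dz":0,"fingers":0.015},{"rx":0,"ry":0,"rz":0.08,"dx":0.0123,"dy":0.0005,"dz":0,"fingers":0.015},{"rx":0,"ry":0,"rz":0.08,"dx":0.0123,"dy":0.0005,"dz":0,"fingers":0.015}]' --squeeze 50

```text
time_s: 11.75
position: [0.6068, 0.0462, 0.2523]
tool_rot: [[-0.882, 0.472, 0.004], [0.472, 0.882, -0.001], [-0.004, 0.001, -1.0]]
ft_force: [0.3, 1.7, 7.1]
grip_width: 0.0239
gripper_force: 49.5
```

```bash
cat > g.py <<'E'
from h import *
pose=np.load("pose.npy");s=env.observe();h=W(pose,(0,.16,0));c=np.array(s["position"]);R=s["tool_rot"];y0=pose[2]+np.pi/2
d=(h-c)[:2];print("r",np.hypot(*d),"gate by pos",y0-np.arctan2(d[1],d[0]),"by yaw",y0-np.arctan2(R[1,1],R[0,1]),"F tool",R.T@s["ft_force"],"w",s["grip_width"],"T",s["wrist_torque"].round(2),s["q"].round(0),s["time_s"])
E
python3 g.py
```

```text
r 0.15295278024905368 gate by pos 0.3356627195818296 by yaw 0.34805966367874186 F tool [ 0.48011654  1.63523474 -7.11500633] w 0.023867206857138685 T [-0.31  0.31  0.3 ] [ -7.  27.  62.  -0.  90. -69.] 11.75
```

The gate is following well. I'll carry on through the roller check.

Request:
arm_command --deltas '[{"rx":0,"ry":0,"rz":0.08,"dx":0.0123,"dy":0.0005,"dz":-0.0005,"fingers":0.015},{"rx":0,"ry":0,"rz":0.08,"dx":0.0123,"dy":0.0005,"dz":-0.0005,"fingers":0.015},{"rx":0,"ry":0,"rz":0.08,"dx":0.0123,"dy":0.0005,"dz":0,"fingers":0.015},{"rx":0,"ry":0,"rz":0.08,"dx":0.0123,"dy":0.0005,"dz":0,"fingers":0.015},{"rx":0,"ry":0,"rz":0.08,"dx":0.0123,"dy":0.0005,"dz":0,"fingers":0.015},{"rx":0,"ry":0,"rz":0.08,"dx":0.0123,"dy":0.0005,"dz":0,"fingers":0.015},{"rx":0,"ry":0,"rz":0.08,"dx":0.0123,"dy":0.0005,"dz":0,"fingers":0.015}]' --squeeze 50

```text
time_s: 12.45
position: [0.5454, 0.1039, 0.2523]
tool_rot: [[-0.496, 0.869, 0.001], [0.869, 0.496, -0.004], [-0.004, -0.001, -1.0]]
ft_force: [-2.0, -6.1, 5.2]
grip_width: 0.0243
gripper_force: 49.7
```

```bash
python3 g.py
```

```text
r 0.1531974618062379 gate by pos 0.8931834719333072 by yaw 0.9088892376214704 F tool [-4.37389569 -4.74419316 -5.18453743] w 0.02428408606349602 T [-1.15  0.72  0.54] [ -1.  22.  71.  -0.  87. -31.] 12.45
```

Request:
arm_command --deltas '[{"rx":0,"ry":0,"rz":0.08,"dx":0.0125,"dy":0.0002,"dz":0,"fingers":0.015},{"rx":0,"ry":0,"rz":0.08,"dx":0.0125,"dy":0.0002,"dz":0,"fingers":0.015},{"rx":0,"ry":0,"rz":0.08,"dx":0.0125,"dy":0.0005,"dz":0,"fingers":0.015},{"rx":0,"ry":0,"rz":0.08,"dx":0.0123,"dy":0.0005,"dz":0,"fingers":0.015},{"rx":0,"ry":0,"rz":0.08,"dx":0.0123,"dy":0.0005,"dz":0,"fingers":0.015},{"rx":0,"ry":0,"rz":0.08,"dx":0.0123,"dy":0.0005,"dz":0,"fingers":0.015},{"rx":0,"ry":0,"rz":0.08,"dx":0.0123,"dy":0.0005,"dz":0,"fingers":0.015},{"rx":0,"ry":0,"rz":0.08,"dx":0.0123,"dy":0.0005,"dz":0,"fingers":0.015},{"rx":0,"ry":0,"rz":0.06,"dx":0.0092,"dy":0.0003,"dz":0,"fingers":0.015},{"rx":0,"ry":0,"rz":0,"dx":0,"dy":0,"dz":0,"fingers":0.015}]' --squeeze 50

```text
time_s: 13.45
position: [0.5262, 0.2098, 0.2523]
tool_rot: [[0.179, 0.984, -0.0], [0.984, -0.179, -0.001], [-0.001, -0.0, -1.0]]
ft_force: [-6.1, -4.0, 5.1]
grip_width: 0.024
gripper_force: 50.2
```

```bash
python3 g.py
```

```text
r 0.15367257516139457 gate by pos 1.610172878434697 by yaw 1.6072002939184193 F tool [-5.03343795 -5.32685205 -5.07808741] w 0.023998941021068622 T [-0.69  1.5  -0.5 ] [10. 23. 69. -0. 88. 20.] 13.45
```

Request:
arm_command --deltas '[{"rx":0,"ry":0,"rz":0.05,"dx":0.0077,"dy":0.001,"dz":0,"fingers":0.015},{"rx":0,"ry":0,"rz":0,"dx":0,"dy":0,"dz":0,"fingers":0.015},{"rx":0,"ry":0,"rz":0,"dx":0,"dy":0,"dz":0,"fingers":0.015},{"rx":0,"ry":0,"rz":0,"dx":0,"dy":0,"dz":0,"fingers":0.015}]' --squeeze 50

```text
time_s: 13.85
position: [0.5276, 0.2168, 0.2524]
tool_rot: [[0.226, 0.974, -0.003], [0.974, -0.226, -0.001], [-0.001, -0.002, -1.0]]
ft_force: [-9.9, -2.5, 7.7]
grip_width: 0.0241
gripper_force: 49.2
```

```bash
python3 g.py; python3 - <<'E'
from h import *
im=env.get_image("scene");cv2.imwrite("pics/s4.png",cv2.resize(im["color"][130:330,190:390],(600,600),interpolation=cv2.INTER_CUBIC))
E
```

```text
r 0.15371391678902846 gate by pos 1.6563637437815208 by yaw 1.6557068425429742 F tool [-4.67901781 -9.0651348  -7.6583902 ] w 0.02410467058047919 T [-0.32  1.95 -0.38] [10. 23. 69. -0. 88. 24.] 13.85
```

View pics/s4.png

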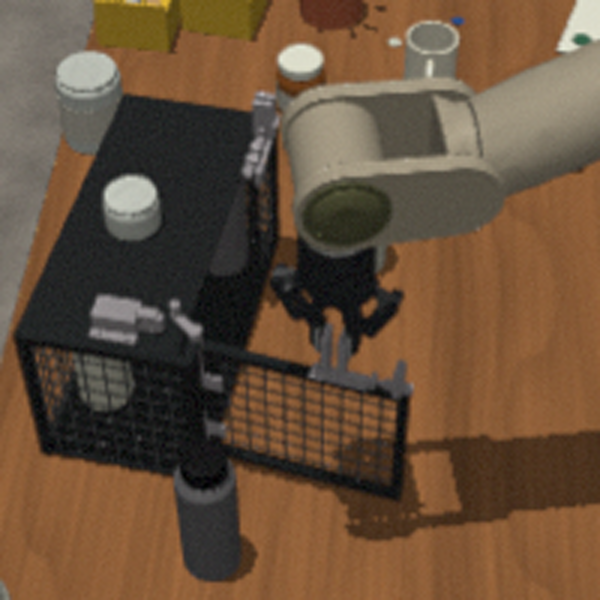

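The gate stands open just past square, held by the squeezed grip at about (335,350). can_b (205,520) and the tin (132,205) haven't moved, so I'm handing in.

```bash
python3 -c "
from rig import env
print(env.close_job())"
```

```text
the job is handed in; nothing more can be done
None
```

The job is handed in: the bolt was drawn first, then the gate was swung to about 1.66 rad (95°), and the arm is still holding it there with the grip fully squeezed; can_b and the tin had not moved in the last picture, where the arm hid can_a.

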